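Restock the dust-covered finish-tin crate by feel

ROBOT

A 6-joint arm with a two-finger parallel gripper is mounted at the origin on the work surface. World frame = base frame: x ahead of the robot, y to its left, z up, the work surface at z = 0. Lengths are in m, angles in rad, forces in N, time in s.
With the tool pointing down it reaches from about 0.375 to 0.9 m from the base axis. Payload 3.1 kg.
Tool frame: the origin (TCP) lies on the centre line of the jaws, within the pads' length; the fingertips stand robot.nose_length ahead of it and the grasp point (between the pads) lies 6 mm ahead of it (robot.nose_length is the distance from the TCP to the fingertips, in m); z points along the fingers, y is the line along which they close (so a half turn about z gives the same grasp; the last joint's range is limited). The gripper opens to 87 mm and grips with 3 to 60 N. Pads are 19 mm wide; open, the fingers measure 117 mm over their backs; the gripper's body (75 mm by 190 mm) begins 51 mm behind the grasp point.
Start: joints at [-1.365, 0.527, 1.433, -0, 1.181, -0.178], TCP at [0.235, -0.579, 0.248] pointing down, gripper open.
Joint ranges: [-3.08, 3.08], [-0.75, 2.2], [0.22, 2.44], [-1.43, 4.57], [0, 2.65], [-2.85, 2.85]. Speed limits (rad/s): [2.79, 2.79, 3.14, 3.14, 3.14, 3.14].

INTERFACE

Orientations are given as a unit quaternion [x, y, z, w].
In Python, from rig import robot gives the robot as it stands.
- The arm moves only by the shell command python3 -m crank 'ROWS' [FORCE]. ROWS is JSON, one flat list of numbers, 7 for each row, row after row: the shift along the tool's x, y, z in mm, then the turn, a rotation vector about the tool's x, y, z in degrees, then the closure in counts, from 0 (fully open) to 255 (shut). In form: [x, y, z, ax, ay, az, fingers, x, y, z, ax, ay, az, fingers, ...]. A call has exactly 5 rows; each row is the pose to reach, as a shift and turn from the pose commanded when the call began, along the tool's axes at that moment; what a row does not reach only later rows make up. A row lasts 1/12 s, in which the tool goes at most 41.7 mm and 7.16 degrees, less where a joint would pass 70% of its speed; a pose out of reach is approached as far as the arm can. A call with a gripper value outside its range is refused whole. The fingers move at their own pace and stop on an object; FORCE is the grip in N (left out, the last holds). Time passes only in rows, so rows that repeat a pose let the fingers close, or fill a call up. It gives the time, the measured TCP pose, the force, the opening and the grip force at its end, in the units of the state.
- robot.get_obs(): the state, without advancing time (a new reading comes with each control period).
- robot.camera(name): name is "side" or "top"; returns a dict with "pixels" (480x640x3 uint8, red, green, blue), "intrinsics" (3x3 intrinsics, pixels), "extrinsics" (4x4, takes a point from camera to world coordinates). Camera axes: x right, y down, z forward; pixel columns grow to the right and rows downward; lengths in m; the calibration is good to about 2 mm. A picture is of the moment at which its call begins. There is no depth.
- robot.hand_in(): hands the job in; it is judged then, once.
The state is a dict: "time": time; "q": joint angles; "joint_velocities": joint speeds; "joint_torque": joint torques, N m; "position": TCP position; "tool_rot": TCP orientation; "ft_force": force on the tool from outside, world axes, zero at the start; "moment": the same for the moment, N m; "grip_width": finger opening in m; "grip_force": force on a finger pad.
Only numpy, scipy, OpenCV 4.12 (cv2) and the standard library are available. Lean on these libraries where they do the work, as an engineer would, in place of code of your own. Each camera call takes 0.05 s, during which the arm holds its last target. There are 200 camera calls.

TASK

Unclip the green dust cover from the tin crate by pressing its orange snap tab inward, lift the cover off and lay it flat, right way up, on the middle of the black rubber mat. Then feel which of the crate's six identical-looking lids give way - those cells are empty - and put every tin standing on the bench into an empty cell of its own, upright and fully home so that its lid lies level with the others. Leave the other things on the bench where they are.

Things in the scene. Friction and masses are not known exactly. Their poses are not given: they have to be found in the camera images.
- crate: plywood crate fixed to the bench, 224 (x) x 250 (y) x 110 mm high, origin under its centre; snap tab at its -x side. Top board face 110 mm up, with six round 63 mm holes in 2 rows (x) of 3 (y), over six cells. All holes look alike: each is closed by a brass lid 1.5 mm below the face. Two cells are stocked, four empty; which ones changes from start to start and must be felt
- cell0 (a point): centre of hole 0 in the face of the top board, 110 mm up (crate frame x -5, y -78 mm). Stocked cell: the lid is that of a tin standing in it, solid. Empty cell: it is a sprung false lid that gives way under 1 to 2 N (under 3 N at 50 mm/s), down to 70 mm deep, and rises again
- cell1 (a point): centre of hole 1 in the face of the top board (crate frame x -5, y 0, z 110 mm). A tin set on a false lid outweighs its damped spring: let go, it sinks by itself within about 2 s to the bottom and stays, its lid then level with the other lids, its origin 38.5 mm above the crate's
- cell2 (a point): centre of hole 2 in the face of the top board (crate frame x -5, y 78, z 110 mm)
- cell3 (a point): centre of hole 3 in the face of the top board (crate frame x 73, y -78, z 110 mm)
- cell4 (a point): centre of hole 4 in the face of the top board (crate frame x 73, y 0, z 110 mm)
- cell5 (a point): centre of hole 5 in the face of the top board (crate frame x 73, y 78, z 110 mm)
- snap_tab (a joint): orange flexing snap tab, lean in rad: 0 at rest, grows to a stop at 0.2 as its top is pressed inward (crate +x, to the crate's middle); springs back. Blade 6 mm thick, 36 mm wide (y), up through a slot in the cover to 160 mm above the crate's underside. Its outer hook, 118 to 124 mm up, holds the cover's rim; past about 0.13 it lets go and sprung pads raise that edge 19 mm, so it stays unclipped
- tab_press (a point): the place to press: on the tab's outer (crate -x) face, 10 mm below its top and 100 mm above its hinge; moves with the tab. Full travel takes about 8 N and moves it 20 mm. Keep the fingertips at least 22 mm above the cover's board so that it can rise and move clear once it has risen
- cover: green clip-on cover, loose, 0.35 kg, 236 (x) x 272 (y) mm: a 6 mm board with a 16 mm skirt all round that fits over the crate's top; origin at the centre of the skirt's lower edge, board top 22 mm above it. On the crate its axes lie along the crate's, origin 94 mm and board top 116 mm up. The tab's slot is near its -x edge. Unclipped, it lifts straight off
- cover_handle (a point): top centre of the cover's handle, a dark wooden rib in the middle of the cover, 16 mm thick (cover x), 100 mm long (cover y), 36 mm high above the board; 58 mm above the cover's origin
- mat: black rubber mat fixed on the bench, 270 x 300 x 3 mm; origin at the centre of its underside
- tin0: full finish tin, red band and brass-coloured lid, 56 mm diameter, 70 mm high, about 0.28 kg (more in its lower part), upright on the bench; origin at the centre of its underside, z up. Sometimes one of the four tins is absent
- tin1: full finish tin, blue band and brass-coloured lid, 56 mm diameter, 70 mm high, about 0.28 kg (more in its lower part), upright on the bench; origin at the centre of its underside, z up. Sometimes one of the four tins is absent
- tin2: full finish tin, green band and brass-coloured lid, 56 mm diameter, 70 mm high, about 0.28 kg (more in its lower part), upright on the bench; origin at the centre of its underside, z up. Sometimes one of the four tins is absent
- tin3: full finish tin, orange band and brass-coloured lid, 56 mm diameter, 70 mm high, about 0.28 kg (more in its lower part), upright on the bench; origin at the centre of its underside, z up. Sometimes one of the four tins is absent
- oct_blank: bystander: octagonal wood blank, 62 mm across, 45 mm high; origin under its centre
- jam_chuck: bystander: stepped round wooden chuck, 62 mm diameter, 50 mm high; origin under its centre
- finial: bystander: turned wooden knob, 68 mm diameter, 72 mm high; origin under its centre
- square_blank: bystander: square wood blank, 70 x 70 x 50 mm; origin under its centre
- mallet: bystander: hammer lying on the bench near the robot's right, 270 mm long; origin under its middle
- glue: bystander: yellow glue bottle, 60 mm diameter, 110 mm high; origin under its centre
Things that resemble listed ones, but are neither listed nor needed, are in the scene too. Leave any pink or purple look-alike of the tin3 alone.

How it is judged:
By the outcome, as a careful person would: the job done as asked, in the order asked, and still so for the second after the job is handed in, with the robot touching nothing.
Of tin0, tin1, tin2, tin3 only 3 to 4 are there at a start; the rules pass over those that are not, and their reading is None.
At some moment in a run one of tin0, tin1, tin2, tin3 may be knocked a few centimetres aside while the robot is not near it.
It also fails if it takes over 208 s, if anything falls off the work surface, if the arm or the gripper's body presses on something with over 40 N, if the wrist force passes 120 N, or if a joint passes its speed limit or range.

## Working session

There is one attempt and no reset: what is moved stays moved. The work goes in short steps, Python scripts to look and compute and a shell command to move; the robot and the scene stay as the last step left them, time stands still between calls to the robot, and variables do not carry over. Pictures are saved under pics/ and viewed, at most 14 in all, crops included, and the job is handed in when it is done.

```bash
ls; mkdir -p pics
python3 - <<'E'
from rig import robot
import cv2,numpy as np
o=robot.get_obs();print(o['position'],o['tool_rot'],robot.nose_length,o['grip_width'],o['ft_force'])
for n in ('top','side'):
    c=robot.camera(n);cv2.imwrite(f'pics/{n}0.png',c['pixels'][:,:,::-1]);np.savez(f'pics/{n}.npz',K=c['intrinsics'],T=c['extrinsics']);print(c['intrinsics'],c['extrinsics'])
E
```

```text
pics
[ 0.23450232 -0.57861397  0.24656179] [ 9.81545626e-01  1.91225010e-01 -1.59361767e-05 -1.08588532e-03] 0.025 0.08712182825598948 [ 0.23999333 -0.14309758 -0.09398909]
[[607.14671997   0.         335.29235096]
 [  0.         607.14671997 247.35936767]
 [  0.           0.           1.        ]] [[-1.98277421e-05 -9.87693229e-01  1.56403595e-01  3.19782825e-01]
 [-9.99801545e-01  3.13539168e-03  1.96733414e-02 -4.80332425e-02]
 [-1.99216127e-02 -1.56372166e-01 -9.87497279e-01  1.45945138e+00]
 [ 0.00000000e+00  0.00000000e+00  0.00000000e+00  1.00000000e+00]]
[[592.76020176   0.         320.56013194]
 [  0.         592.76020176 233.28189166]
 [  0.           0.           1.        ]] [[-0.97520945 -0.17199839  0.13922315  0.27605394]
 [-0.22123324  0.74438128 -0.63004156  1.02822799]
 [ 0.00473102 -0.64522327 -0.76397942  1.40224192]
 [ 0.          0.          0.          1.        ]]
```

View pics/top0.png

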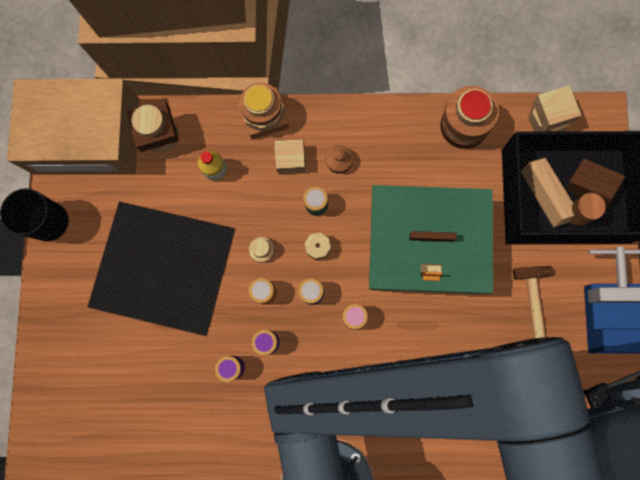

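View pics/side0.png

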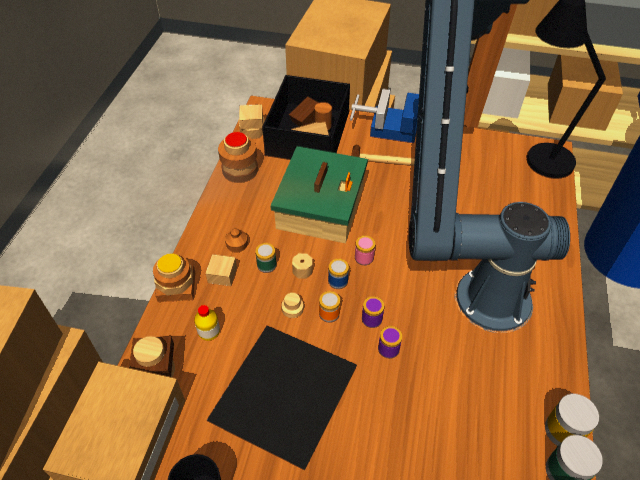

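The top view shows the cover at about (432,239) with its tab at (431,271). The mat is at (162,268). Tins are green (316,199), orange (261,291) and blue (311,291); the purple and pink ones are look-alikes. No red tin is visible so far.

```bash
cat > h.py <<'E'
import numpy as np,cv2
from scipy.spatial.transform import Rotation as R
def cam(n):
    d=np.load(f'pics/{n}.npz');return d['K'],d['T']
def ray(n,u,v,z):
    K,T=cam(n);d=T[:3,:3]@np.linalg.inv(K)@[u,v,1];c=T[:3,3];return (c+d*(z-c[2])/d[2])
def proj(n,p):
    K,T=cam(n);q=np.linalg.inv(T)@np.r_[p,1];q=K@q[:3];return q[:2]/q[2]
def snap(n,f):
    from rig import robot
    im=robot.camera(n)['pixels'][:,:,::-1].copy();cv2.imwrite(f'pics/{f}.png',im);return im
def rows(target,yaw=None):
    "shift in tool mm and turn deg to reach target TCP xyz, tool down with tool-x heading yaw(deg)"
    from rig import robot
    o=robot.get_obs();r=R.from_quat(o['tool_rot']);p=np.array(o['position'])
    if yaw is None: rv=np.zeros(3)
    else:
        g=R.from_matrix(np.array([[np.cos(np.radians(yaw)),np.sin(np.radians(yaw)),0],[np.sin(np.radians(yaw)),-np.cos(np.radians(yaw)),0],[0,0,-1]]).T)
        rv=np.degrees((r.inv()*g).as_rotvec())
    return np.round(r.inv().apply(np.array(target)-p)*1000,1),np.round(rv,2)
E
python3 - <<'E'
from h import *
a=cv2.imread('pics/top0.png');cv2.imwrite('pics/c1.png',cv2.resize(a[170:305,355:515],None,fx=5,fy=4.4*5/4.4,interpolation=2)[:600])
b=cv2.imread('pics/side0.png');
x=cv2.resize(a[180:310,240:340],None,fx=4,fy=4,interpolation=2);cv2.imwrite('pics/c2.png',x)
from rig import robot
r=R.from_quat(robot.get_obs()['tool_rot']);print(r.as_matrix().round(3))
E
```

```text
[[ 0.927  0.375 -0.   ]
 [ 0.375 -0.927  0.002]
 [ 0.    -0.002 -1.   ]]
```

View pics/c1.png

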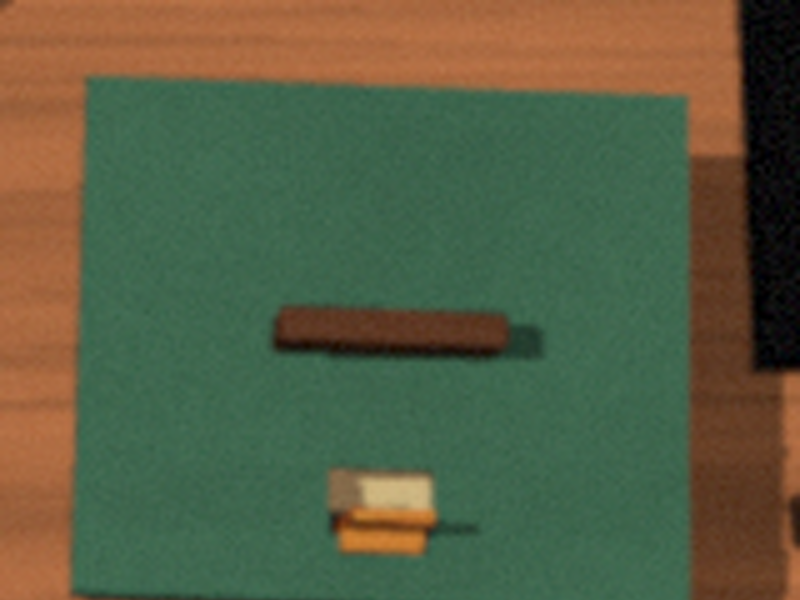

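View pics/c2.png

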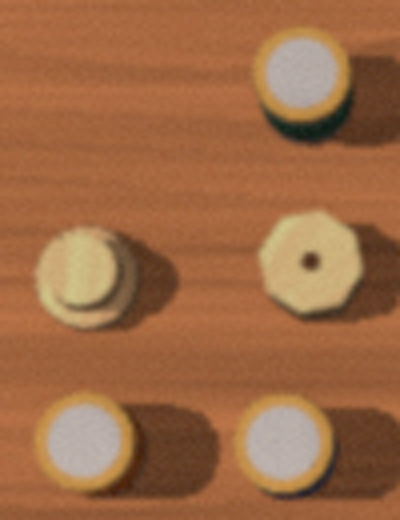

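The enlarged crops give these pixel positions:
- **Board corners:** (372.4,185.4), (492.4,189.2), (369.6,289), (493,291.4)
- **Tab top:** (433,273.4)
- **Handle top:** about (433.4,235.5)
- **Tin lids:** green (315.5,198.5), orange (261.2,290.5), blue (311,290.2)

Run:
```python
from h import *
C=[ray('top',*p,.116)for p in[(372.4,185.4),(492.4,189.2),(493,291.4),(369.6,289)]]
print('board',np.round(C,4),np.mean(C,0))
src=np.array([[118,136],[118,-136],[-118,-136],[-118,136]],float)/1000
A=np.array(C)[:,:2];c=A.mean(0)
th=np.arctan2(sum(s[0]*(a-c)[1]-s[1]*(a-c)[0] for s,a in zip(src,A)),sum(s@(a-c) for s,a in zip(src,A)))
print('crate',c,np.degrees(th))
print('handle',ray('top',433.4,235.5,.152),'tab',ray('top',433,273.4,.16))
for n,p in dict(green=(315.5,198.5),orange=(261.25,290.5),blue=(311,290.25)).items(): q=ray('top',*p,.07);print(n,q,proj('side',q))
M=[ray('top',*p,.003)for p in[(120,203),(235,229),(207,334),(89,306)]];m=np.mean(M,0);print('mat',np.round(M,4),m)
d=M[0]-M[1]+M[3]-M[2];print('mat long dir deg vs y',np.degrees(np.arctan2(d[1],d[0]))-90)
for dx,y in((.118,.136),(.118,-.136),(-.118,.136)):print(proj('side',[c[0]+dx*np.cos(th)-y*np.sin(th),c[1]+dx*np.sin(th)+y*np.cos(th),.116]))
print(proj('side',m))
h=[c[0]-.0,c[1],.152];print('h proj side',proj('side',h))
t=R.from_euler('z',th);
```

```text
board [[ 0.675  -0.1057  0.116 ]
 [ 0.6647 -0.3769  0.116 ]
 [ 0.4332 -0.3689  0.116 ]
 [ 0.439  -0.0972  0.116 ]] [ 0.55296506 -0.23719078  0.116     ]
crate [ 0.55296506 -0.23719078] -1.8329806098292967
handle [ 0.5523624  -0.23593631  0.152     ] tab [ 0.46835453 -0.23184821  0.16      ]
green [0.65619509 0.02614609 0.07      ] [266.46686107 250.09526462]
orange [0.44004889 0.14977916 0.07      ] [331.01267624 299.27945651]
blue [0.44042398 0.03537947 0.07      ] [339.43375763 266.10492823]
mat [[0.6633 0.5141 0.003 ]
 [0.5968 0.2267 0.003 ]
 [0.3422 0.2871 0.003 ]
 [0.4091 0.5752 0.003 ]] [0.50285488 0.40074456 0.003     ]
mat long dir deg vs y -13.063360234229108
[271.61876374 205.43135828]
[297.11105542 145.95509358]
[349.4911717 220.7887533]
[285.3021862  390.48671792]
h proj side [321.88117528 172.74840566]
```

```bash
cat >> h.py <<'E'
CR=np.array([.553,-.2366]);TH=-1.83
def cw(x,y,z=0):
    "crate mm -> world m"
    t=np.radians(TH);return np.array([CR[0]+(x*np.cos(t)-y*np.sin(t))/1000,CR[1]+(x*np.sin(t)+y*np.cos(t))/1000,z])
E
python3 - <<'E'
from h import *
print(rows(cw(-128,0,.19),TH), rows(cw(-128,0,.166),TH))
E
```

```text
(array([ 306.5, -249.2,   57.2]), array([-0.11,  0.  , 23.88])) (array([ 306.5, -249.1,   81.2]), array([-0.11,  0.  , 23.88]))
```

```bash
python3 -m crank '[32,-25,6,0,0,5,255, 64,-50,12,0,0,10,255, 96,-75,18,0,0,15,255, 128,-100,24,0,0,20,255, 160,-125,30,0,0,23.9,255]' 20
python3 - <<'E'
from h import *
print(rows(cw(-128,0,.166),TH))
E
```

```text
time: 0.52
position: [0.3363, -0.4014, 0.217]
tool_rot: [1.0, -0.019, -0.0, -0.0]
ft_force: [0.6, -0.6, -0.2]
grip_width: 0.0616
grip_force: 0.0
(array([  82.4, -172.1,   51.1]), array([-0.04,  0.02, -0.3 ]))
```

```bash
python3 -m crank '[17,-35,5,0,0,0,255, 34,-70,10,0,0,0,255, 51,-105,15,0,0,0,255, 68,-140,30,0,0,0,255, 82,-172,51,0,0,-0.3,255]'; python3 -m crank '[0,0,0,0,0,0,255,0,0,0,0,0,0,255,3,0,0,0,0,0,255,6,0,0,0,0,0,255,10,0,0,0,0,0,255]';python3 - <<'E'
from h import *
a=snap('side','s1');b=snap('top','t1')
cv2.imwrite('pics/c3.png',np.hstack([cv2.resize(a[130:250,260:390],(390,360),interpolation=2),cv2.resize(b[175:300,365:500],(389,360),interpolation=2)]))
E
```

```text
time: 0.93
position: [0.4252, -0.2329, 0.1673]
tool_rot: [1.0, -0.013, 0.002, 0.001]
ft_force: [1.0, -0.8, 0.1]
grip_width: 0.0283
grip_force: 0.0
time: 1.35
position: [0.4339, -0.2361, 0.1671]
tool_rot: [1.0, -0.015, 0.001, 0.001]
ft_force: [-0.1, -0.2, 0.2]
grip_width: 0.0019
grip_force: 0.0
```

View pics/c3.png

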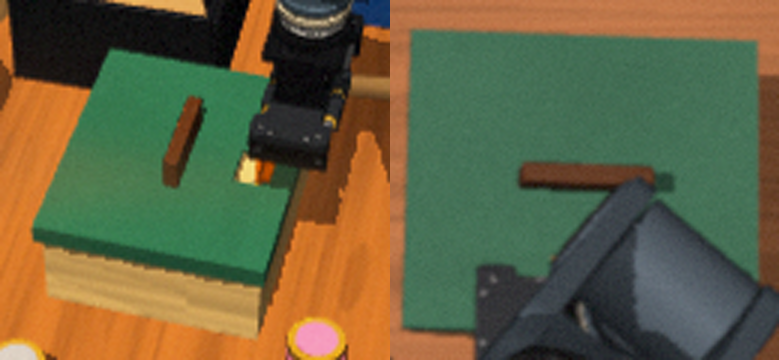

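The fingertips stand just outside the orange tab, and in the side crop the cover still lies flat. Next I press +x slowly and watch the force.

```bash
for i in 1; do python3 -m crank '[3,0,0,0,0,0,255,6,0,0,0,0,0,255,9,0,0,0,0,0,255,12,0,0,0,0,0,255,15,0,0,0,0,0,255]'|sed -n 1,4p; python3 -m crank '[3,0,0,0,0,0,255,6,0,0,0,0,0,255,8,0,0,0,0,0,255,10,0,0,0,0,0,255,12,0,0,0,0,0,255]'|sed -n 1,4p; done
```

```text
time: 1.87
position: [0.4488, -0.2348, 0.1666]
tool_rot: [1.0, -0.014, 0.0, 0.0]
ft_force: [-0.9, -0.1, -0.4]
time: 2.28
position: [0.4597, -0.2349, 0.1665]
tool_rot: [1.0, -0.013, -0.001, -0.0]
ft_force: [-2.7, -1.1, 3.2]
```

```bash
python3 -m crank '[2,0,0,0,0,0,255,4,0,0,0,0,0,255,6,0,0,0,0,0,255,8,0,0,0,0,0,255,8,0,0,0,0,0,255]'|sed -n 1,4p; python3 -m crank '[1,0,0,0,0,0,255,2,0,0,0,0,0,255,3,0,0,0,0,0,255,4,0,0,0,0,0,255,4,0,0,0,0,0,255]'|sed -n 1,4p
```

```text
time: 2.7
position: [0.4678, -0.2351, 0.1663]
tool_rot: [1.0, -0.013, -0.001, -0.0]
ft_force: [-4.6, -1.7, 2.0]
time: 3.12
position: [0.4712, -0.2352, 0.166]
tool_rot: [1.0, -0.013, -0.002, -0.0]
ft_force: [-5.8, -0.9, 1.1]
```

```bash
python3 -m crank '[1,0,0,0,0,0,255,2,0,0,0,0,0,255,3,0,0,0,0,0,255,4,0,0,0,0,0,255,4,0,0,0,0,0,255]'|sed -n 1,4p;  python3 - <<'E'
from h import *
a=snap('side','s2')
cv2.imwrite('pics/c4.png',cv2.resize(a[130:250,260:390],(390,360),interpolation=2))
E
```

```text
time: 3.53
position: [0.4745, -0.2353, 0.1657]
tool_rot: [1.0, -0.013, -0.003, -0.001]
ft_force: [-7.3, -2.4, -0.1]
```

View pics/c4.png

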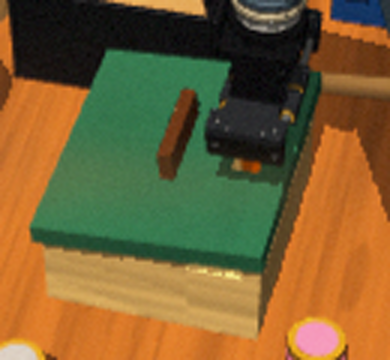

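The near edge of the cover has risen clear of the crate, so it is unclipped. I'll retreat and turn for the handle grasp.

```bash
python3 -m crank '[-10,0,0,0,0,0,255,-24,0,0,0,0,0,255,-28,0,-20,0,0,0,255,-28,0,-60,0,0,0,255,-28,0,-80,0,0,0,255]'|sed -n 2p; python3 -m crank '[0,0,0,0,0,-7,0,0,0,0,0,0,-14,0,0,0,0,0,0,-21,0,0,0,0,0,0,-28,0,0,0,0,0,0,-35,0]'|sed -n 2p
python3 -m crank '[0,0,0,0,0,-7,0,0,0,0,0,0,-14,0,0,0,0,0,0,-21,0,0,0,0,0,0,-28,0,0,0,0,0,0,-35,0]'|sed -n 2p
python3 -m crank '[0,0,0,0,0,-7,0,0,0,0,0,0,-14,0,0,0,0,0,0,-20,0,0,0,0,0,0,-20,0,0,0,0,0,0,-20,0]'
python3 - <<'E'
from h import *
a=snap('side','s3');b=snap('top','t3')
cv2.imwrite('pics/c5.png',np.hstack([cv2.resize(a[130:250,260:390],(390,360),interpolation=2),cv2.resize(b[175:300,365:500],(389,360),interpolation=2)]))
print(rows(cw(4,0,.22),88.17))
# predicted handle top ends given tilt (hinge at +x skirt edge z .094)
for tilt in (0,4.6):
  r=R.from_euler('y',tilt,degrees=True)
  for y in(50,-50):
    p=r.apply([-118,y,58])+[118,0,94]; p=cw(p[0],p[1],p[2]/1000);print(tilt,p,proj('side',p),(proj('side',p)-[260,130])*3)
E
```

```text
position: [0.45, -0.2355, 0.2494]
position: [0.4495, -0.2348, 0.247]
position: [0.4495, -0.2348, 0.2468]
time: 5.25
position: [0.4491, -0.2348, 0.2467]
tool_rot: [0.718, 0.696, 0.001, 0.001]
ft_force: [0.6, 0.2, -1.0]
grip_width: 0.0857
grip_force: 0.0
(array([  1.2, 108.1,  26.8]), array([0.08, 0.01, 0.15]))
0 [ 0.5545967 -0.1866255  0.152    ] [317.59978358 184.24716747] [172.79935075 162.7415024 ]
0 [ 0.5514033 -0.2865745  0.152    ] [325.90894085 161.90212422] [197.72682255  95.70637265]
4.6 [ 0.55962577 -0.18678618  0.16127665] [315.95771356 181.71455557] [167.87314069 155.14366671]
4.6 [ 0.55643236 -0.28673518  0.16127665] [324.35218965 159.37937242] [193.05656895  88.13811726]
```

View pics/c5.png

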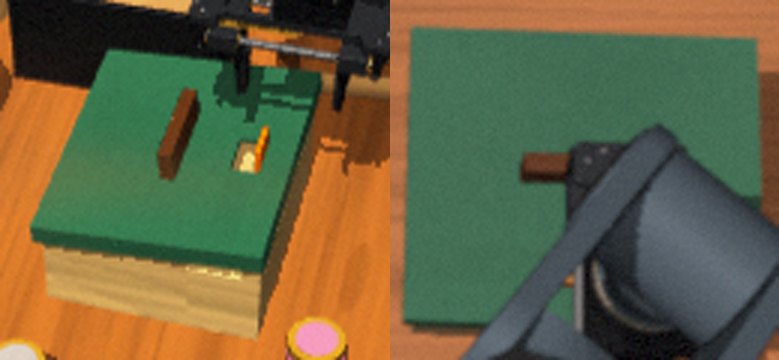

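The cover is tilted up at its tab side. The handle top sits at about (165,155) to (190,90) in the crop, matching the 4.6° prediction.

```bash
python3 - <<'E'
from h import *
print(rows([.5577,-.2367,.156],88.17))
E
python3 -m crank '[0,36,0,0,0,0.1,0,0,72,0,0,0,0.1,0,0.6,100,10,2,0,0.1,0,1,109,40,4.6,0,0.1,0,1,109,60,4.6,0,0.1,0]' 40|sed -n 2,4p;python3 - <<'E'
from h import *
from rig import robot
o=robot.get_obs();r=R.from_quat(o['tool_rot']);print(r.inv().apply(np.array([.5577,-.2367,.156])-o['position'])*1000)
E
```

```text
(array([  1.3, 108.7,  90.8]), array([0.08, 0.01, 0.15]))
position: [0.5618, -0.2371, 0.1853]
tool_rot: [0.717, 0.696, -0.027, -0.027]
ft_force: [-0.2, -0.8, -0.4]
[ 0.37908954 -1.8800479  29.51093868]
```

```bash
python3 -m crank '[0,-2,15,0,0,0,0,0,-2,25,0,0,0,0,0,-2,29.5,0,0,0,0,0,-2,29.5,0,0,0,150,0,-2,29.5,0,0,0,255]' 40|sed -n 2,6p;python3 -m crank '[0,0,0,0,0,0,255,0,0,0,0,0,0,255,0,0,0,0,0,0,255,0,0,0,0,0,0,255,0,0,0,0,0,0,255]' 40
```

```text
position: [0.5535, -0.237, 0.158]
tool_rot: [0.717, 0.696, -0.028, -0.028]
ft_force: [1.3, -0.5, 0.0]
grip_width: 0.0801
grip_force: 0.0
time: 6.6
position: [0.5533, -0.2367, 0.1577]
tool_rot: [0.717, 0.696, -0.028, -0.028]
ft_force: [-0.2, -0.5, -0.3]
grip_width: 0.0486
grip_force: 0.0
```

```bash
python3 -m crank '[0,4,1,0,0,0,255,0,4,1,0,0,0,255,0,4,1,0,0,0,255,0,4,1,0,0,0,255,0,4,1,0,0,0,255]' 40;python3 -m crank '[0,0,0,0,0,0,255,0,0,0,0,0,0,255,0,0,0,0,0,0,255,0,0,0,0,0,0,255,0,0,0,0,0,0,255]' 40|sed -n 2,6p
```

```text
time: 7.02
position: [0.56, -0.2368, 0.1557]
tool_rot: [0.717, 0.696, -0.026, -0.026]
ft_force: [5.7, 0.6, -1.9]
grip_width: 0.0156
grip_force: 40.1
position: [0.5599, -0.2368, 0.1559]
tool_rot: [0.717, 0.696, -0.026, -0.026]
ft_force: [7.4, 0.9, -4.0]
grip_width: 0.0156
grip_force: 39.9
```

```bash
python3 -m crank '[0,-0.4,-5,-1.5,0,0,255,0,-0.8,-10,-3,0,0,255,0,-1.2,-16,-4.2,0,0,255,0,-2,-25,-4.2,0,0,255,0,-2.7,-36,-4.2,0,0,255]'|sed -n 2,6p;python3 -m crank '[0,0,-15,0,0,0,255,0,0,-30,0,0,0,255,0,0,-45,0,0,0,255,0,0,-60,0,0,0,255,0,0,-70,0,0,0,255]'
python3 - <<'E'
from h import *
a=snap('side','s4')
cv2.imwrite('pics/c6.png',a)
# cover offset in TCP frame: handle top is ~4mm above TCP. mat centre
print(rows([.5029,.4007,.265],90-13.06))
E
```

```text
position: [0.5556, -0.2362, 0.1923]
tool_rot: [0.717, 0.697, -0.003, -0.004]
ft_force: [0.1, 0.6, -4.1]
grip_width: 0.0157
grip_force: 39.8
time: 8.27
position: [0.5581, -0.2371, 0.2648]
tool_rot: [0.717, 0.697, -0.002, -0.001]
ft_force: [1.4, -0.0, -4.3]
grip_width: 0.0159
grip_force: 39.8
(array([ 6.364e+02, -7.440e+01, -6.000e-01]), array([-0.08,  0.21, 11.41]))
```

View pics/c6.png

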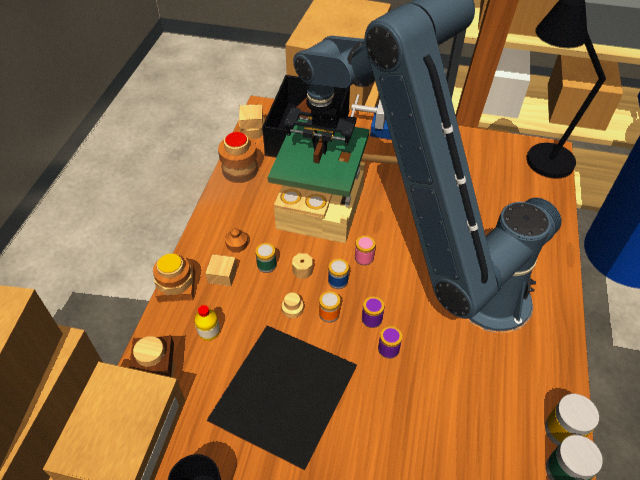

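The cover is off and level in the gripper. The mat is clear at (283,395). There is still no red tin in view.

```bash
python3 -m crank '[10,-1,0,0,0,0,255,28,-3,0,0,0,0,255,55,-6,0,0,0,0,255,85,-10,0,0,0,0,255,115,-13,0,0,0,0,255]'|sed -n 2p; python3 -m crank '[30,-4,0,0,0,0,255,60,-7,0,0,0,0,255,90,-11,0,0,0,0,255,120,-14,0,0,0,0,255,150,-18,0,0,0,0,255]'|sed -n 2p
python3 -m crank '[30,-4,0,0,0,0,255,60,-7,0,0,0,0,255,90,-11,0,0,0,0,255,120,-14,0,0,0,0,255,150,-18,0,0,0,0,255]'|sed -n 2p
python3 -m crank '[30,-4,0,0,0,0,255,60,-7,0,0,0,0,255,90,-11,0,0,0,0,255,110,-13,0,0,0,0,255,120,-14,0,0,0,0,255]'
python3 - <<'E'
from h import *
print(rows([.5029,.4007,.120],90-13.06))
E
```

```text
position: [0.546, -0.1183, 0.2607]
position: [0.5321, 0.0323, 0.261]
position: [0.518, 0.1822, 0.2611]
time: 9.98
position: [0.507, 0.3033, 0.2611]
tool_rot: [0.716, 0.698, -0.004, -0.004]
ft_force: [-0.0, -0.2, -4.1]
grip_width: 0.0156
grip_force: 39.8
(array([ 97.2,  -5. , 141.2]), array([-0.62,  0.05, 11.62]))
```

```bash
python3 -m crank '[20,-1,0,-0.2,0,2.5,255,45,-2,0,-0.4,0,5,255,70,-3,0,-0.6,0,8,255,90,-4,0,-0.6,0,10.5,255,97,-5,0,-0.6,0,11.6,255]'|sed -n 2p
python3 -m crank '[0,0,25,0,0,0,255,0,0,60,0,0,0,255,0,0,95,0,0,0,255,0,0,125,0,0,0,255,0,0,145,0,0,0,255]'
python3 - <<'E'
from h import *
print(rows([.5029,.4007,.057],90-13.06))
E
```

```text
position: [0.5062, 0.3995, 0.2613]
time: 10.82
position: [0.505, 0.3952, 0.1132]
tool_rot: [0.784, 0.621, -0.003, 0.001]
ft_force: [-0.1, -0.9, -3.3]
grip_width: 0.0155
grip_force: 39.8
(array([ 5.3, -3.1, 56.1]), array([-0.15,  0.36, -0.18]))
```

```bash
python3 -m crank '[2,-1,12,0,0,0,255,4,-2,24,0,0,0,255,5.3,-3.1,33,0,0,0,255,5.3,-3.1,42,0,0,0,255,5.3,-3.1,46,0,0,0,255]'|sed -n 2,4p
python3 -m crank '[0,0,2,0,0,0,255,0,0,4,0,0,0,255,0,0,6,0,0,0,255,0,0,7,0,0,0,255,0,0,8,0,0,0,255]'|sed -n 2,4p
```

```text
position: [0.5067, 0.4028, 0.071]
tool_rot: [0.784, 0.621, 0.001, 0.002]
ft_force: [1.1, -0.4, -4.1]
position: [0.5072, 0.4027, 0.0639]
tool_rot: [0.784, 0.621, 0.001, 0.002]
ft_force: [-1.1, -0.6, -3.2]
```

```bash
python3 -m crank '[0,-2,0,0,0,0,255,-1,-4,0.5,0,0,0,255,-1,-4,2,0,0,0,255,-1,-4,3.5,0,0,0,255,-1,-4,5,0,0,0,255]'|sed -n 2,4p
python3 -m crank '[0,0,1,0,0,0,255,0,0,2,0,0,0,255,0,0,3,0,0,0,255,0,0,3,0,0,0,255,0,0,3,0,0,0,255]'|sed -n 2,4p
```

```text
position: [0.5027, 0.4026, 0.0584]
tool_rot: [0.784, 0.621, 0.001, 0.002]
ft_force: [0.6, -0.2, -3.9]
position: [0.5028, 0.4025, 0.0554]
tool_rot: [0.784, 0.621, 0.001, 0.002]
ft_force: [0.2, -0.1, -4.4]
```

```bash
python3 -m crank '[0,0,1,0,0,0,255,0,0,2,0,0,0,255,0,0,3,0,0,0,255,0,0,3,0,0,0,255,0,0,3,0,0,0,255]'|sed -n 2,4p;python3 - <<'E'
from h import *
a=snap('side','s5');cv2.imwrite('pics/c7.png',cv2.resize(a[240:480,160:400],(600,600),interpolation=2))
E
```

```text
position: [0.5029, 0.4026, 0.054]
tool_rot: [0.784, 0.621, 0.001, 0.002]
ft_force: [-2.5, -1.0, 5.6]
```

View pics/c7.png

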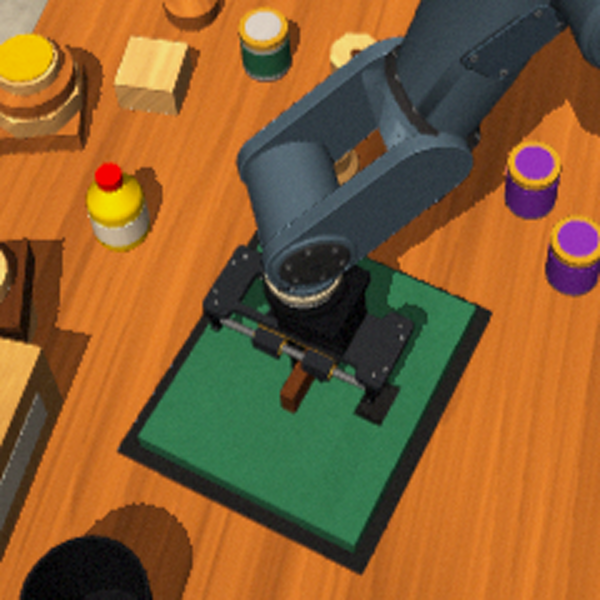

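```bash
python3 -m crank '[0,0,-1,0,0,0,200,0,0,-1,0,0,0,100,0,0,-1,0,0,0,0,0,0,-1,0,0,0,0,0,0,-1,0,0,0,0]'|sed -n 2,5p
python3 -m crank '[0,0,0,0,0,0,0,0,0,-20,0,0,0,0,0,0,-55,0,0,0,0,0,0,-95,0,0,0,0,0,0,-135,0,0,0,0]'|sed -n 2,5p
python3 -m crank '[-40,0,-5,0,0,-3,255,-80,0,-5,0,0,-6,255,-120,0,-5,0,0,-9,255,-160,0,-5,0,0,-11,255,-200,0,-5,0,0,-11,255]'|sed -n 2,5p
python3 - <<'E'
from h import *
a=snap('side','s6');b=snap('top','t6')
cv2.imwrite('pics/c8.png',np.hstack([cv2.resize(a,None,fx=.6,fy=.6),cv2.resize(b,None,fx=.6,fy=.6)]))
cv2.imwrite('pics/c8.png',np.hstack([a[130:480,120:500],b[150:500,200:600][:350]])[:, :800])
print(rows(cw(-5,78,.20),88.17))
E
```

```text
position: [0.5029, 0.4026, 0.0534]
tool_rot: [0.784, 0.621, 0.001, 0.002]
ft_force: [0.6, -0.2, 0.3]
grip_width: 0.0381
position: [0.5017, 0.4023, 0.1889]
tool_rot: [0.784, 0.621, -0.0, 0.001]
ft_force: [0.3, 0.5, 0.5]
grip_width: 0.0711
position: [0.4557, 0.2066, 0.1938]
tool_rot: [0.72, 0.694, 0.001, 0.002]
ft_force: [0.4, -0.3, -0.1]
grip_width: 0.0531Traceback (most recent call last):
  File "<stdin>", line 4, in <module>
    return _nx.concatenate(arrs, 1, dtype=dtype, casting=casting)
           ~~~~~~~~~~~~~~~^^^^^^^^^^^^^^^^^^^^^^^^^^^^^^^^^^^^^^^
ValueError: all the input array dimensions except for the concatenation axis must match exactly, but along dimension 0, the array at index 0 has size 350 and the array at index 1 has size 330
```

View pics/s6.png

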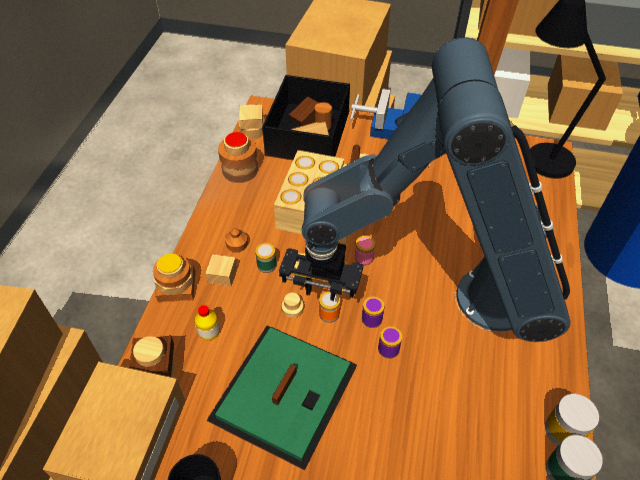

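The cover lies centred on the mat and all three tins stand in place; there is no red one. I'll move to the lids to feel them.

Run:
```python
from h import *
print(rows(cw(-5,78,.15),88.17))
```

```text
(array([-357.3,  112.6,   44.5]), array([-0.06,  0.21, -0.71]))
```

```bash
python3 -m crank '[-35,11,0,0,0,-0.7,255,-70,22,0,0,0,-0.7,255,-107,34,0,0,0,-0.7,255,-144,45,0,0,0,-0.7,255,-180,57,0,0,0,-0.7,255]'|sed -n 2,5p
python3 -m crank '[-35,11,0,0,0,0,255,-70,22,0,0,0,0,255,-107,34,0,0,0,0,255,-144,45,10,0,0,0,255,-175,56,30,0,0,0,255]'|sed -n 2,5p;python3 - <<'E'
from h import *
for c in ((-5,78),(-5,0),(-5,-78),(73,-78),(73,0),(73,78)): print(rows(cw(*c,.138),88.17))
E
```

```text
position: [0.5071, 0.0247, 0.1941]
tool_rot: [0.716, 0.698, 0.001, 0.002]
ft_force: [0.3, -0.4, -1.2]
grip_width: 0.0124
position: [0.5608, -0.1537, 0.1663]
tool_rot: [0.717, 0.697, 0.002, 0.005]
ft_force: [0.7, 0.5, -0.0]
grip_width: -0.0001
(array([ -4.9, -10.4,  28.3]), array([0.59, 0.25, 0.24]))
(array([-82.9, -10.8,  28.6]), array([0.59, 0.25, 0.24]))
(array([-160.9,  -11.1,   28.9]), array([0.59, 0.25, 0.24]))
(array([-161.2,   66.9,   29.7]), array([0.59, 0.25, 0.24]))
(array([-83.2,  67.2,  29.4]), array([0.59, 0.25, 0.24]))
(array([-5.2, 67.6, 29.1]), array([0.59, 0.25, 0.24]))
```

```bash
python3 -m crank '[-3,-5,10,0.6,0,0.2,255,-5,-10,20,0.6,0,0.2,255,-5,-10,28,0.6,0,0.2,255,-5,-10,28,0.6,0,0.2,255,-5,-10,28,0.6,0,0.2,255]'|sed -n 2,4p
python3 -m crank '[0,0,2,0,0,0,255,0,0,4,0,0,0,255,0,0,6,0,0,0,255,0,0,8,0,0,0,255,0,0,9,0,0,0,255]'|sed -n 2,4p
```

```text
position: [0.5478, -0.1544, 0.136]
tool_rot: [0.718, 0.696, -0.003, -0.003]
ft_force: [0.8, -0.4, -0.3]
position: [0.5479, -0.1552, 0.1275]
tool_rot: [0.718, 0.696, -0.003, -0.002]
ft_force: [-0.3, 0.3, 0.5]
```

```bash
python3 -m crank '[0,0,2,0,0,0,255,0,0,4,0,0,0,255,0,0,6,0,0,0,255,0,0,6,0,0,0,255,0,0,6,0,0,0,255]'|sed -n 2,4p
python3 -m crank '[0,0,-8,0,0,0,255,0,0,-20,0,0,0,255,-35,0,-20,0,0,0,255,-78,0,-20,0,0,0,255,-78,0,-20,0,0,0,255]'|sed -n 2,4p
python3 -m crank '[0,0,5,0,0,0,255,0,0,10,0,0,0,255,0,0,12,0,0,0,255,0,0,14,0,0,0,255,0,0,16,0,0,0,255]'|sed -n 2,4p
```

```text
position: [0.5473, -0.1554, 0.1211]
tool_rot: [0.718, 0.696, -0.003, -0.002]
ft_force: [-0.0, -0.6, 1.0]
position: [0.5469, -0.2405, 0.1429]
tool_rot: [0.719, 0.695, -0.003, 0.002]
ft_force: [0.8, -0.3, -0.5]
position: [0.5447, -0.2319, 0.125]
tool_rot: [0.717, 0.697, -0.003, -0.003]
ft_force: [-1.0, -0.4, 1.2]
```

```bash
python3 -m crank '[0,0,-8,0,0,0,255,0,0,-18,0,0,0,255,-35,1,-18,0,0,0,255,-78,2,-18,0,0,0,255,-78,2,-18,0,0,0,255]'|sed -n 2,4p
python3 -m crank '[0,0,5,0,0,0,255,0,0,8,0,0,0,255,0,0,10,0,0,0,255,0,0,12,0,0,0,255,0,0,13,0,0,0,255]'|sed -n 2,4p
```

```text
position: [0.547, -0.319, 0.1459]
tool_rot: [0.719, 0.695, -0.004, 0.003]
ft_force: [0.4, -0.9, 0.5]
position: [0.5446, -0.3098, 0.1301]
tool_rot: [0.717, 0.697, -0.003, -0.003]
ft_force: [-0.5, 0.5, 0.6]
```

```bash
python3 -m crank '[0,0,1,0,0,0,255,0,0,3,0,0,0,255,0,0,4,0,0,0,255,0,0,5,0,0,0,255,0,0,5,0,0,0,255]'|sed -n 2,4p
python3 -m crank '[0,0,-8,0,0,0,255,0,0,-18,0,0,0,255,0,35,-18,0,0,0,255,0,78,-18,0,0,0,255,0,78,-18,0,0,0,255]'|sed -n 2,4p
python3 -m crank '[0,0,5,0,0,0,255,0,0,8,0,0,0,255,0,0,10,0,0,0,255,0,0,12,0,0,0,255,0,0,13,0,0,0,255]'|sed -n 2,4p
```

```text
position: [0.5448, -0.3112, 0.1253]
tool_rot: [0.718, 0.696, -0.003, -0.002]
ft_force: [0.5, 0.1, 0.8]
position: [0.6305, -0.3153, 0.1455]
tool_rot: [0.717, 0.697, -0.001, 0.004]
ft_force: [0.9, -1.2, 1.1]
position: [0.6219, -0.3134, 0.1339]
tool_rot: [0.718, 0.696, -0.003, -0.002]
ft_force: [-4.4, 3.4, 20.5]
```

Cells 0, 1 and 2 give way and cell 3 is solid, so the three tins have their cells. I'll raise the gripper and locate the tins again with image code.

```bash
python3 -m crank '[0,0,-10,0,0,0,255,0,0,-30,0,0,0,100,0,0,-60,0,0,0,0,0,0,-80,0,0,0,0,0,0,-90,0,0,0,0]' 25|sed -n 2,4p
cat >> h.py <<'E'
def lids(im):
    hsv=cv2.cvtColor(im,cv2.COLOR_BGR2HSV);m=cv2.inRange(hsv,(0,0,150),(180,45,255))
    n,l,s,c=cv2.connectedComponentsWithStats(m)
    return [(c[i].round(1),s[i,4],ray('top',*c[i],.07)[:2].round(4)) for i in range(1,n) if 100<s[i,4]<400 and 180<c[i][0]<420]
E
python3 - <<'E'
from h import *
print(lids(cv2.imread('pics/top0.png')));im=snap('top','t7');print(lids(im))
from rig import robot
o=robot.get_obs();print(o['position'],o['q'],rows([.4404,.0354,.2],90))
E
```

```text
position: [0.6233, -0.3145, 0.2233]
tool_rot: [0.718, 0.696, -0.003, -0.0]
ft_force: [-0.5, -0.3, -0.5]
[(array([314.8, 197.7]), np.int32(208), array([0.6582, 0.0278])), (array([260.4, 289.8]), np.int32(224), array([0.4416, 0.1518])), (array([310.2, 290.1]), np.int32(232), array([0.4408, 0.0371]))]
[(array([314.9, 197.6]), np.int32(208), array([0.6583, 0.0277])), (array([396.7, 205.6]), np.int32(224), array([ 0.6382, -0.164 ])), (array([395.9, 239.3]), np.int32(237), array([ 0.5582, -0.1609])), (array([260.4, 289.9]), np.int32(227), array([0.4414, 0.1518]))]
[ 0.62388099 -0.31477062  0.22428345] [-0.6247409   0.65334856  1.25192187 -0.00534293  1.2356422  -0.59162771] (array([ 344.4, -194.3,   23.1]), array([-0.13,  0.26, -1.8 ]))
```

```bash
python3 -m crank '[38,-10,0,0,0,0,0,76,-20,0,0,0,0,0,114,-30,0,0,0,0,0,150,-40,0,0,0,0,0,180,-48,0,0,0,-1.8,0]' 25|sed -n 2,4p
python3 - <<'E'
from h import *
for u,c in (((396.7,205.6),(73,78)),((395.9,239.3),(-5,78))): print(ray('top',*u,.1085),cw(*c))
im=snap('top','t8');print(lids(im));s=snap('side','s8');
for a,b in((.4404,.0354),(.4400,.1498),(.6565,.0265)): print(proj('side',[a,b,.07]))
cv2.imwrite('pics/c9.png',np.hstack([s[220:340,240:400],im[170:320,230:390][:120]]).repeat(2,0).repeat(2,1))
E
```

```text
position: [0.578, -0.1295, 0.2184]
tool_rot: [0.707, 0.707, -0.004, -0.005]
ft_force: [0.1, 0.8, -0.1]
[ 0.62942604 -0.16075128  0.1085    ] [ 0.62845363 -0.16097097  0.        ]
[ 0.55170572 -0.15772295  0.1085    ] [ 0.55049341 -0.15848011  0.        ]
[(array([314.9, 197.6]), np.int32(208), array([0.6583, 0.0277]))]
[339.44064523 266.11215391]
[331.02882039 299.28917781]
[266.33028883 250.1705393 ]
```

View pics/c9.png

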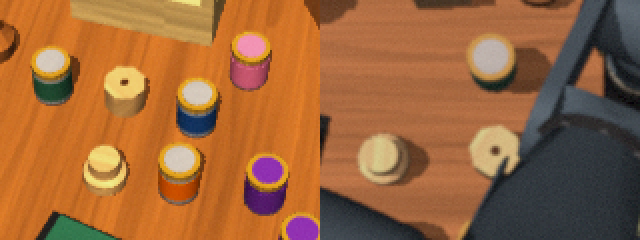

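All three tins are unmoved: blue at (339,267), orange at (330,300), green at (265,251) in the side view. I'll fetch the blue one.

Run:
```python
from h import *
print(rows([.4405,.036,.14],90))
```

```text
(array([ 163.3, -134.6,   80.8]), array([-0.8 , -0.19,  0.31]))
```

```bash
python3 -m crank '[30,-25,0,0,0,0,0,60,-50,10,0,0,0,0,90,-75,25,0,0,0,0,125,-103,45,-0.8,0,0.3,0,155,-128,70,-0.8,0,0.3,0]' 25|sed -n 2,4p
python3 - <<'E'
from h import *
print(rows([.4405,.036,.05],90))
E
```

```text
position: [0.4573, 0.0151, 0.1568]
tool_rot: [0.709, 0.705, 0.002, 0.003]
ft_force: [0.5, -0.1, -0.3]
(array([ 20.9, -17.7, 106.6]), array([ 0.45,  0.07, -0.35]))
```

```bash
python3 -m crank '[5,-5,0,0.4,0,-0.3,0,10,-10,0,0.4,0,-0.3,0,10,-10,0,0.4,0,-0.3,0,10,-10,0,0.4,0,-0.3,0,10,-10,0,0.4,0,-0.3,0]' 25|sed -n 2,4p
python3 - <<'E'
from h import *
print(rows([.4405,.036,.05],90))
E
```

```text
position: [0.4513, 0.0233, 0.1576]
tool_rot: [0.707, 0.707, 0.001, 0.002]
ft_force: [0.6, -0.2, -0.1]
(array([ 12.9, -11.1, 107.6]), array([ 0.19,  0.1 , -0.03]))
```

```bash
python3 -m crank '[6,-5,0,0,0,0,0,13,-11,10,0,0,0,0,13,-11,30,0,0,0,0,13,-11,45,0,0,0,0,13,-11,55,0,0,0,0]' 25|sed -n 2p
python3 -m crank '[0,0,20,0,0,0,0,0,0,35,0,0,0,0,0,0,48,0,0,0,0,0,0,52,0,0,0,0,0,0,52,0,0,0,0]' 25|sed -n 2,5p
python3 - <<'E'
from h import *
print(rows([.4405,.036,.05],90))
E
```

```text
position: [0.4382, 0.0374, 0.1013]
position: [0.438, 0.0373, 0.0494]
tool_rot: [0.707, 0.707, -0.001, -0.0]
ft_force: [-0.2, 0.1, 0.8]
grip_width: 0.0869
(array([-1.3,  2.5, -0.6]), array([-0.08,  0.04,  0.  ]))
```

```bash
python3 -m crank '[-1,2.5,0,0,0,0,255,-1,2.5,0,0,0,0,255,-1,2.5,0,0,0,0,255,-1,2.5,0,0,0,0,255,-1,2.5,0,0,0,0,255]' 25|sed -n 2,6p
python3 -m crank '[0,0,0,0,0,0,255,0,0,0,0,0,0,255,0,0,0,0,0,0,255,0,0,-5,0,0,0,255,0,0,-15,0,0,0,255]'|sed -n 2,6p
python3 -m crank '[0,0,-20,0,0,0,255,0,0,-50,0,0,0,255,0,0,-80,0,0,0,255,0,0,-110,0,0,0,255,0,0,-120,0,0,0,255]'|sed -n 2,6p
python3 - <<'E'
from h import *
print(rows(cw(-5,78,.19),90))
E
```

```text
position: [0.4408, 0.0365, 0.0506]
tool_rot: [0.707, 0.707, -0.0, 0.001]
ft_force: [-0.2, 0.2, 0.2]
grip_width: 0.0617
grip_force: 0.0
position: [0.4389, 0.0368, 0.0644]
tool_rot: [0.707, 0.707, -0.002, -0.002]
ft_force: [0.4, 0.4, -2.6]
grip_width: 0.0556
grip_force: 25.0
position: [0.4409, 0.0367, 0.1881]
tool_rot: [0.707, 0.708, 0.001, 0.002]
ft_force: [0.7, -0.5, -3.4]
grip_width: 0.0557
grip_force: 25.0
(array([-195.3,  109.4,   -1.2]), array([0.19, 0.09, 0.07]))
```

```bash
python3 -m crank '[-15,8,0,0,0,0,255,-45,25,0,0,0,0,255,-80,45,0,0,0,0,255,-115,64,0,0,0,0,255,-145,81,0,0,0,0,255]'|sed -n 2,6p
python3 -m crank '[-25,14,0,0,0,0,255,-42,24,0,0,0,0,255,-50,28.5,0,0,0,0,255,-50,28.5,0,0,0,0,255,-50,28.5,0,0,0,0,255]'|sed -n 2,6p
python3 - <<'E'
from h import *
p=cw(-5,78,.165)+[.0006,.0003,0];print(rows(p,90))
E
```

```text
position: [0.5214, -0.1099, 0.1848]
tool_rot: [0.707, 0.707, -0.001, -0.001]
ft_force: [0.1, -0.3, -3.0]
grip_width: 0.0557
grip_force: 25.0
position: [0.5485, -0.1571, 0.1843]
tool_rot: [0.707, 0.707, -0.001, -0.002]
ft_force: [-1.3, 0.6, -3.0]
grip_width: 0.0552
grip_force: 25.0
(array([-1.2,  2.7, 19.3]), array([-0.22, -0.09,  0.02]))
```

```bash
python3 -m crank '[-1.2,2.7,0,-0.2,0,0,255,-1.2,2.7,8,-0.2,0,0,255,-1.2,2.7,15,-0.2,0,0,255,-1.2,2.7,20,-0.2,0,0,255,-1.2,2.7,20,-0.2,0,0,255]'|sed -n 2,4p
python3 -m crank '[0,0,2,0,0,0,255,0,0,4,0,0,0,255,0,0,6,0,0,0,255,0,0,8,0,0,0,255,0,0,9,0,0,0,255]'|sed -n 2,4p
```

```text
position: [0.5516, -0.1583, 0.1635]
tool_rot: [0.707, 0.708, 0.0, -0.0]
ft_force: [-0.0, 0.6, -2.5]
position: [0.5531, -0.1595, 0.1562]
tool_rot: [0.707, 0.707, 0.001, 0.002]
ft_force: [-0.2, 0.7, -2.0]
```

```bash
python3 -m crank '[0,0,2,0,0,0,255,0,0,4,0,0,0,255,0,0,6,0,0,0,255,0,0,8,0,0,0,255,0,0,8,0,0,0,255]'|sed -n 2,4p
python3 -m crank '[0,0,0,0,0,0,200,0,0,0,0,0,0,100,0,0,0,0,0,0,0,0,0,0,0,0,0,0,0,0,0,0,0,0,0]'|sed -n 2,5p
python3 -m crank '[0,0,0,0,0,0,0,0,0,0,0,0,0,0,0,0,-10,0,0,0,0,0,0,-30,0,0,0,0,0,0,-60,0,0,0,0]'|sed -n 2,5p
python3 -m crank '[0,0,-10,0,0,0,0,0,0,-20,0,0,0,0,0,0,-20,0,0,0,0,0,0,-20,0,0,0,0,0,0,-20,0,0,0,0]'|sed -n 2,5p
python3 - <<'E'
from h import *
im=snap('top','t9');print(lids(im))
print(rows([.4406,.1507,.19],90))
E
```

```text
position: [0.5529, -0.1595, 0.1478]
tool_rot: [0.707, 0.707, 0.001, 0.001]
ft_force: [0.1, 0.2, -2.4]
position: [0.5534, -0.1597, 0.1488]
tool_rot: [0.707, 0.707, 0.001, 0.002]
ft_force: [-0.2, -0.4, -0.5]
grip_width: 0.0684
position: [0.5512, -0.1587, 0.2072]
tool_rot: [0.707, 0.707, -0.0, -0.001]
ft_force: [-0.2, -0.2, -0.4]
grip_width: 0.0863
position: [0.5519, -0.159, 0.2272]
tool_rot: [0.707, 0.707, 0.001, 0.0]
ft_force: [0.2, -0.4, -0.3]
grip_width: 0.0868
[(array([314.9, 197.7]), np.int32(211), array([0.6582, 0.0276]))]
(array([ 309.8, -111. ,   36.9]), array([ 0.05, -0.02,  0.04]))
```

```bash
cat >> h.py <<'E'
def slids(im):
    hsv=cv2.cvtColor(im,cv2.COLOR_BGR2HSV);m=cv2.inRange(hsv,(0,0,140),(180,60,255))
    n,l,s,c=cv2.connectedComponentsWithStats(m)
    return [(c[i].round(1),s[i,4],ray('side',*c[i],.07)[:2].round(4),ray('side',*c[i],.1085)[:2].round(4)) for i in range(1,n) if 60<s[i,4]<400 and 240<c[i][0]<400 and 140<c[i][1]<330]
E
python3 -c "
from h import *
print(*slids(cv2.imread('pics/s8.png')),'',sep='\n');print(*slids(snap('side','s9')),sep='\n')"
python3 -m crank '[20,-7,0,0,0,0,0,55,-20,0,0,0,0,0,95,-34,0,0,0,0,0,130,-47,0,0,0,0,0,165,-60,0,0,0,0,0]'|sed -n 2p
python3 -c "
from h import *
print(*slids(snap('side','s10')),lids(snap('top','t10')),sep='\n');print(rows([.4406,.1507,.15],90))"
```

```text
(array([290.4, 196.1]), np.int32(96), array([ 0.6436, -0.1968]), array([ 0.633 , -0.1614]))
(array([315.3, 201.1]), np.int32(96), array([ 0.5635, -0.1933]), array([ 0.5551, -0.158 ]))
(array([264.8, 250.1]), np.int32(120), array([0.6609, 0.0273]), array([0.6498, 0.0562]))
(array([338.3, 266.1]), np.int32(122), array([0.4436, 0.0362]), array([0.4388, 0.0649]))
(array([329.2, 299.4]), np.int32(144), array([0.4446, 0.1512]), array([0.4397, 0.1765]))

(array([290.4, 196. ]), np.int32(93), array([ 0.6435, -0.1972]), array([ 0.6329, -0.1618]))
(array([315.7, 200.9]), np.int32(97), array([ 0.5623, -0.1945]), array([ 0.5541, -0.1591]))
(array([264.7, 250.1]), np.int32(119), array([0.661 , 0.0272]), array([0.6499, 0.0561]))
(array([329.2, 299.4]), np.int32(144), array([0.4446, 0.1512]), array([0.4397, 0.1765]))
position: [0.4911, 0.007, 0.2269]
(array([298. , 177.9]), np.int32(71), array([ 0.6403, -0.2797]), array([ 0.6298, -0.2419]))
(array([264.8, 250.1]), np.int32(120), array([0.6609, 0.0273]), array([0.6498, 0.0562]))
(array([329.3, 299.4]), np.int32(145), array([0.4446, 0.1511]), array([0.4397, 0.1764]))
[(array([314.8, 197.6]), np.int32(207), array([0.6583, 0.0277])), (array([396.7, 205.6]), np.int32(224), array([ 0.6383, -0.164 ])), (array([397.3, 240.1]), np.int32(207), array([ 0.5564, -0.1641]))]
(array([140.6, -46.5,  77. ]), array([-0.2 , -0.11,  0.34]))
```

Blue has sunk home in cell 2. Orange is next.

```bash
python3 -m crank '[35,-12,5,0,0,0.3,0,70,-24,15,0,0,0.3,0,105,-36,35,0,0,0.3,0,130,-44,60,0,0,0.3,0,138,-46,75,0,0,0.3,0]'|sed -n 2p
python3 -m crank '[0,0,5,0,0,0,0,0,0,15,0,0,0,0,0,0,25,0,0,0,0,0,0,30,0,0,0,0,0,0,30,0,0,0,0]'|sed -n 2p
python3 -c "
from h import *
print(rows([.441,.1509,.05],90))"
```

```text
position: [0.4439, 0.1457, 0.1505]
position: [0.4472, 0.1424, 0.1218]
(array([ 8.6, -6.3, 71.8]), array([ 0.11,  0.07, -0.32]))
```

```bash
python3 -m crank '[5,-3,5,0,0,-0.3,0,8.5,-6.3,20,0,0,-0.3,0,8.5,-6.3,40,0,0,-0.3,0,8.5,-6.3,55,0,0,-0.3,0,8.5,-6.3,62,0,0,-0.3,0]'|sed -n 2,4p
python3 -m crank '[0,0,5,0,0,0,0,0,0,9,0,0,0,0,0,0,9,0,0,0,0,0,0,9,0,0,0,0,0,0,9,0,0,0,0]'|sed -n 2,4p
python3 -c "
from h import *
print(rows([.441,.1509,.05],90))"
```

```text
position: [0.4405, 0.1518, 0.0596]
tool_rot: [0.707, 0.707, 0.0, 0.001]
ft_force: [0.6, 0.6, 0.0]
position: [0.4413, 0.1519, 0.0521]
tool_rot: [0.707, 0.707, 0.001, 0.002]
ft_force: [0.2, 0.5, 1.1]
(array([-1. , -0.3,  2.1]), array([0.27, 0.05, 0.04]))
```

```bash
python3 -m crank '[-0.5,0,2,0,0,0,255,-0.5,0,2,0,0,0,255,-0.5,0,2,0,0,0,255,-0.5,0,2,0,0,0,255,-0.5,0,2,0,0,0,255]' 25|sed -n 2,6p
python3 -m crank '[0,0,0,0,0,0,255,0,0,0,0,0,0,255,0,0,0,0,0,0,255,0,0,-5,0,0,0,255,0,0,-15,0,0,0,255]'|sed -n 2,6p
python3 -m crank '[0,0,-20,0,0,0,255,0,0,-50,0,0,0,255,0,0,-85,0,0,0,255,0,0,-115,0,0,0,255,0,0,-135,0,0,0,255]'|sed -n 2,6p
python3 - <<'E'
from h import *
print(rows(cw(-5,0,.2),88.17))
E
```

```text
position: [0.4408, 0.1514, 0.0497]
tool_rot: [0.707, 0.707, 0.001, 0.002]
ft_force: [-0.5, -0.9, 1.0]
grip_width: 0.0618
grip_force: 0.5
position: [0.4391, 0.1512, 0.064]
tool_rot: [0.707, 0.707, -0.001, 0.0]
ft_force: [0.7, -0.4, -1.9]
grip_width: 0.0555
grip_force: 25.0
position: [0.44, 0.1516, 0.2027]
tool_rot: [0.707, 0.707, 0.002, 0.002]
ft_force: [0.3, -0.3, -2.9]
grip_width: 0.0554
grip_force: 25.0
(array([-388.1,  107.6,    3.5]), array([0.31, 0.03, 1.89]))
```

```bash
python3 -m crank '[-15,4,0,0,0,0,255,-45,12,0,0,0,0,255,-80,22,0,0,0,0,255,-116,32,0,0,0,0,255,-152,42,0,0,0,0,255]'|sed -n 2p
python3 -m crank '[-36,10,0,0,0,0,255,-72,20,0,0,0,0,255,-108,30,0,0,0,0,255,-144,40,0,0,0,0,255,-180,50,0,0,0,0,255]'|sed -n 2p
python3 -m crank '[-25,7,0,0,0,0,255,-42,12,0,0,0,0,255,-52,14,0,0,0,0,255,-52,14,0,0,0,0,255,-52,14,0,0,0,0,255]'|sed -n 2,6p
python3 - <<'E'
from h import *
p=cw(-5,0,.165)+[.0006,-.0,0];print(rows(p,90))
E
```

```text
position: [0.4813, -0.0014, 0.2004]
position: [0.5314, -0.1815, 0.2004]
position: [0.5455, -0.2314, 0.2001]
tool_rot: [0.707, 0.707, 0.001, 0.0]
ft_force: [1.2, 0.3, -2.5]
grip_width: 0.0556
grip_force: 25.0
(array([-5.1,  3.1, 35.1]), array([ 0.08, -0.06,  0.02]))
```

```bash
python3 -m crank '[-3,2,5,0,0,0,255,-5,3,15,0,0,0,255,-5,3,25,0,0,0,255,-5,3,33,0,0,0,255,-5,3,35,0,0,0,255]'|sed -n 2,4p
python3 -m crank '[0,0,0,0,0,0,255,0,0,2,0,0,0,255,0,0,4,0,0,0,255,0,0,6,0,0,0,255,0,0,8,0,0,0,255]'|sed -n 2,4p
python3 - <<'E'
from h import *
p=cw(-5,0,.150)+[.0006,-.0,0];print(rows(p,90))
E
```

```text
position: [0.5484, -0.2359, 0.1628]
tool_rot: [0.707, 0.708, 0.0, -0.001]
ft_force: [0.6, 0.2, -2.1]
position: [0.55, -0.2376, 0.1575]
tool_rot: [0.707, 0.707, 0.001, 0.002]
ft_force: [-0.2, -0.1, -2.0]
(array([ 1.2, -1.4,  7.5]), array([0.23, 0.08, 0.05]))
```

```bash
python3 -m crank '[0.5,-1,2,0,0,0,255,0.5,-1,4,0,0,0,255,0.5,-1,6,0,0,0,255,0.5,-1,8,0,0,0,255,0.5,-1,8,0,0,0,255]'|sed -n 2,4p
python3 -m crank '[0,0,0,0,0,0,200,0,0,0,0,0,0,100,0,0,0,0,0,0,0,0,0,0,0,0,0,0,0,0,0,0,0,0,0]'|sed -n 2,5p
python3 -m crank '[0,0,0,0,0,0,0,0,0,0,0,0,0,0,0,0,-10,0,0,0,0,0,0,-30,0,0,0,0,0,0,-60,0,0,0,0]'|sed -n 2,5p
python3 -m crank '[25,5,-10,0,0,0,0,55,10,-20,0,0,0,0,85,20,-20,0,0,0,0,120,30,-20,0,0,0,0,155,40,-20,0,0,0,0]'|sed -n 2,5p
python3 - <<'E'
from h import *
print(*slids(snap('side','s11')),lids(snap('top','t11')),sep='\n')
print(rows([.657,.027,.19],90))
E
```

```text
position: [0.5486, -0.2369, 0.1489]
tool_rot: [0.707, 0.707, 0.001, 0.001]
ft_force: [0.4, -0.2, -1.6]
position: [0.5491, -0.2371, 0.1497]
tool_rot: [0.707, 0.707, 0.001, 0.002]
ft_force: [0.9, 0.6, -0.8]
grip_width: 0.0687
position: [0.5471, -0.236, 0.2081]
tool_rot: [0.707, 0.707, 0.0, -0.001]
ft_force: [-0.3, -0.1, 0.1]
grip_width: 0.0865
position: [0.5889, -0.0808, 0.2307]
tool_rot: [0.707, 0.707, 0.001, 0.002]
ft_force: [1.1, -0.4, -0.4]
grip_width: 0.087
(array([264.8, 250.1]), np.int32(120), array([0.6609, 0.0273]), array([0.6498, 0.0562]))
[]
(array([103.3,  68.3,  40.8]), array([ 0.27, -0.05,  0.37]))
```

Green tin is unmoved.

```bash
python3 -m crank '[30,20,10,0,0,0.4,0,60,40,25,0,0,0.4,0,90,60,50,0,0,0.4,0,103,68,75,0,0,0.4,0,103,68,85,0,0,0.4,0]'|sed -n 2p
python3 -m crank '[0,0,5,0,0,0,0,0,0,15,0,0,0,0,0,0,15,0,0,0,0,0,0,15,0,0,0,0,0,0,15,0,0,0,0]'|sed -n 2p
python3 -c "
from h import *
print(rows([.657,.0272,.05],90))"
```

```text
position: [0.6567, 0.0241, 0.1416]
position: [0.6571, 0.0198, 0.1307]
(array([ 7.5, -0.6, 80.7]), array([ 0.3 ,  0.07, -0.44]))
```

```bash
python3 -m crank '[4,0,5,0,0,-0.4,0,7.5,0,20,0,0,-0.4,0,7.5,0,40,0,0,-0.4,0,7.5,0,58,0,0,-0.4,0,7.5,0,68,0,0,-0.4,0]'|sed -n 2,4p
python3 -m crank '[0,0,6,0,0,0,0,0,0,12,0,0,0,0,0,0,12,0,0,0,0,0,0,12,0,0,0,0,0,0,12,0,0,0,0]'|sed -n 2,4p
python3 -c "
from h import *
print(rows([.657,.0272,.05],90))"
```

```text
position: [0.6561, 0.0286, 0.0601]
tool_rot: [0.707, 0.707, 0.0, 0.001]
ft_force: [-1.9, 0.1, -0.3]
position: [0.6577, 0.0285, 0.0503]
tool_rot: [0.707, 0.707, 0.001, 0.002]
ft_force: [0.6, -0.0, 0.2]
(array([-1.3, -0.7,  0.3]), array([0.3 , 0.06, 0.05]))
```

```bash
python3 -m crank '[-1,-0.5,0,0,0,0,255,-1,-0.5,0,0,0,0,255,-1,-0.5,0,0,0,0,255,-1,-0.5,0,0,0,0,255,-1,-0.5,0,0,0,0,255]' 25|sed -n 2,6p
python3 -m crank '[0,0,0,0,0,0,255,0,0,0,0,0,0,255,0,0,0,0,0,0,255,0,0,-5,0,0,0,255,0,0,-15,0,0,0,255]'|sed -n 2,6p
python3 -m crank '[0,0,-20,0,0,0,255,0,0,-50,0,0,0,255,0,0,-85,0,0,0,255,0,0,-115,0,0,0,255,0,0,-135,0,0,0,255]'|sed -n 2,6p
python3 - <<'E'
from h import *
print(rows(cw(-5,-78,.2),90))
E
```

```text
position: [0.6568, 0.0275, 0.0497]
tool_rot: [0.707, 0.707, 0.001, 0.002]
ft_force: [0.8, -0.7, -0.2]
grip_width: 0.0613
grip_force: 0.6
position: [0.654, 0.0278, 0.0628]
tool_rot: [0.707, 0.707, -0.001, -0.001]
ft_force: [-0.5, -0.8, -4.0]
grip_width: 0.0555
grip_force: 25.0
position: [0.6562, 0.0277, 0.2031]
tool_rot: [0.707, 0.707, 0.002, 0.003]
ft_force: [0.4, -0.0, -2.8]
grip_width: 0.0553
grip_force: 25.0
(array([-342. , -111.1,    2.8]), array([0.35, 0.07, 0.06]))
```

```bash
python3 -m crank '[-15,-5,0,0,0,0,255,-45,-15,0,0,0,0,255,-80,-26,0,0,0,0,255,-115,-37,0,0,0,0,255,-150,-48,0,0,0,0,255]'|sed -n 2p
python3 -m crank '[-35,-11,0,0,0,0,255,-70,-23,0,0,0,0,255,-105,-34,0,0,0,0,255,-135,-44,0,0,0,0,255,-160,-52,0,0,0,0,255]'|sed -n 2p
python3 -m crank '[-15,-5,0,0,0,0,255,-28,-9,0,0,0,0,255,-32,-11,0,0,0,0,255,-32,-11,0,0,0,0,255,-32,-11,0,0,0,0,255]'|sed -n 2,6p
python3 - <<'E'
from h import *
p=cw(-5,-78,.165)+[.0006,0,0];print(rows(p,90))
E
```

```text
position: [0.6054, -0.1236, 0.1981]
position: [0.5531, -0.2848, 0.1979]
position: [0.5452, -0.3131, 0.199]
tool_rot: [0.707, 0.708, 0.001, 0.001]
ft_force: [-0.5, 0.6, -3.5]
grip_width: 0.0558
grip_force: 25.0
(array([-1.3,  0.8, 34. ]), array([ 0.15, -0.04,  0.08]))
```

```bash
python3 -m crank '[-1,1,5,0,0,0,255,-1,1,15,0,0,0,255,-1,1,25,0,0,0,255,-1,1,32,0,0,0,255,-1,1,34,0,0,0,255]'|sed -n 2,4p
python3 -m crank '[0,0,0,0,0,0,255,0,0,2,0,0,0,255,0,0,4,0,0,0,255,0,0,6,0,0,0,255,0,0,8,0,0,0,255]'|sed -n 2,4p
python3 - <<'E'
from h import *
p=cw(-5,-78,.150)+[.0006,-.0,0];print(rows(p,90))
E
```

```text
position: [0.5454, -0.314, 0.1629]
tool_rot: [0.707, 0.708, 0.001, -0.001]
ft_force: [0.2, 0.0, -2.6]
position: [0.5466, -0.3157, 0.1576]
tool_rot: [0.707, 0.707, 0.001, 0.002]
ft_force: [0.9, -0.1, -1.7]
(array([ 1.3, -0.5,  7.6]), array([0.23, 0.09, 0.04]))
```

```bash
python3 -m crank '[0.5,-0.5,2,0,0,0,255,0.5,-0.5,4,0,0,0,255,0.5,-0.5,6,0,0,0,255,0.5,-0.5,8,0,0,0,255,0.5,-0.5,8,0,0,0,255]'|sed -n 2,4p
python3 -m crank '[0,0,0,0,0,0,200,0,0,0,0,0,0,100,0,0,0,0,0,0,0,0,0,0,0,0,0,0,0,0,0,0,0,0,0]'|sed -n 2,5p
python3 -m crank '[0,0,0,0,0,0,0,0,0,0,0,0,0,0,0,0,-10,0,0,0,0,0,0,-30,0,0,0,0,0,0,-60,0,0,0,0]'|sed -n 2,5p
python3 -m crank '[-10,0,-20,0,0,0,0,-40,0,-40,0,0,0,0,-70,0,-50,0,0,0,0,-100,0,-50,0,0,0,0,-130,0,-50,0,0,0,0]'|sed -n 2,5p
python3 -m crank '[-30,-30,-10,0,0,0,0,-60,-60,-10,0,0,0,0,-60,-90,-10,0,0,0,0,-60,-90,-10,0,0,0,0,-60,-90,-10,0,0,0,0]'|sed -n 2,5p
python3 -m crank '[0,0,0,0,0,0,0,0,0,0,0,0,0,0,0,0,0,0,0,0,0,0,0,0,0,0,0,0,0,0,0,0,0,0,0]'|sed -n 1,2p
python3 - <<'E'
from h import *
s=snap('side','s12');t=snap('top','t12')
print(*slids(s),sep='\n')
cv2.imwrite('pics/c10.png',np.hstack([cv2.resize(s[130:250,250:390],(466,400),interpolation=2),cv2.resize(t[170:310,360:490],(330,355),interpolation=2)[:400] if 0 else cv2.resize(t[170:310,360:480],(330,400),interpolation=2)]))
E
```

```text
position: [0.5457, -0.3149, 0.149]
tool_rot: [0.707, 0.707, 0.001, 0.001]
ft_force: [0.4, -0.3, -1.8]
position: [0.5462, -0.3152, 0.1499]
tool_rot: [0.707, 0.707, 0.001, 0.002]
ft_force: [-0.1, -0.6, -0.6]
grip_width: 0.0683
position: [0.5442, -0.3138, 0.208]
tool_rot: [0.707, 0.707, 0.001, -0.002]
ft_force: [0.4, -0.3, 0.5]
grip_width: 0.0865
position: [0.5461, -0.4464, 0.2624]
tool_rot: [0.707, 0.708, 0.001, 0.004]
ft_force: [0.5, 0.1, -0.1]
grip_width: 0.0871
position: [0.454, -0.5056, 0.27]
tool_rot: [0.708, 0.706, 0.001, 0.002]
ft_force: [0.4, -0.6, 0.2]
grip_width: 0.0871
time: 41.42
position: [0.4566, -0.5043, 0.2692]
(array([304.7, 161.8]), np.int32(80), array([ 0.6371, -0.3575]), array([ 0.6266, -0.3174]))
(array([329. , 166.2]), np.int32(83), array([ 0.5552, -0.355 ]), array([ 0.5471, -0.315 ]))
(array([297.8, 178.5]), np.int32(85), array([ 0.6402, -0.2771]), array([ 0.6296, -0.2393]))
(array([322.8, 183.7]), np.int32(87), array([ 0.5575, -0.2724]), array([ 0.5493, -0.2348]))
(array([290.5, 196. ]), np.int32(94), array([ 0.6434, -0.197 ]), array([ 0.6328, -0.1616]))
(array([315.7, 200.9]), np.int32(97), array([ 0.5623, -0.1945]), array([ 0.5541, -0.1591]))
```

View pics/c10.png

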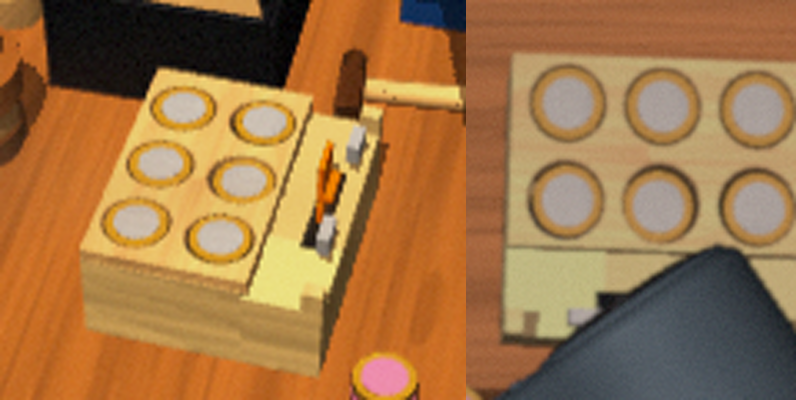

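View pics/t12.png

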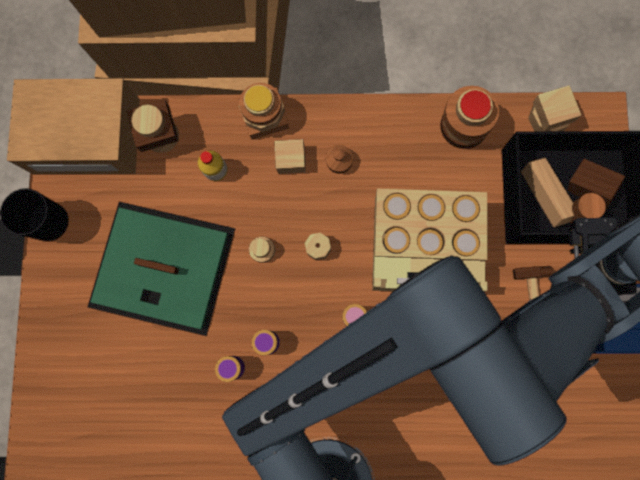

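All six lids look level. The cell 1 lid is slightly off-centre within its clearance. The cover is centred on the mat at (162,268), and the bystanders are where they were. I'll wait a moment, re-check stability and hand in.

```bash
for i in 1 2 3 4 5; do python3 -m crank '[0,0,0,0,0,0,0,0,0,0,0,0,0,0,0,0,0,0,0,0,0,0,0,0,0,0,0,0,0,0,0,0,0,0,0]'|sed -n 1p;done
python3 - <<'E'
from h import *
from rig import robot
print(*slids(snap('side','s13')),sep='\n')
print(robot.hand_in())
E
```

```text
time: 41.93
time: 42.35
time: 42.77
time: 43.18
time: 43.6
(array([304.7, 161.9]), np.int32(81), array([ 0.6372, -0.3573]), array([ 0.6267, -0.3172]))
(array([329. , 166.2]), np.int32(83), array([ 0.5552, -0.355 ]), array([ 0.5471, -0.315 ]))
(array([297.8, 178.5]), np.int32(85), array([ 0.6402, -0.2771]), array([ 0.6296, -0.2393]))
(array([322.8, 183.7]), np.int32(87), array([ 0.5575, -0.2724]), array([ 0.5493, -0.2348]))
(array([290.4, 196. ]), np.int32(93), array([ 0.6435, -0.1972]), array([ 0.6329, -0.1618]))
(array([315.8, 200.9]), np.int32(96), array([ 0.5622, -0.1946]), array([ 0.554 , -0.1593]))
the job is handed in; nothing more can be done
None
```

Job handed in at about 44 s: the cover lies flat on the mat, and the green, orange and blue tins are in empty cells 0, 1 and 2 with lids level in the final pictures; the red tin was absent, and I left cells 4 and 5 unfelt because three empty cells were enough.

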